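Roll a pipe stub into the V-block and butt it against the box

TASK

Get the pipe stub ready for tacking to the welded box: with the fingers, roll it by its side along the steel plate until it drops into the V-block at the plate's far edge, then push it along the vee until its end butts against the wall of the box. Only push and roll it, never pick it up, leave the other things on the bench where they are, and move clear when it is done.

Things in the scene. Friction and masses are not known exactly. Their poses are not given: they have to be found in the camera images.
- stub: the pipe stub: plain steel pipe, 48 mm outside, 110 mm long, 0.4 to 0.8 kg, lying on its side on the plate 100 to 140 mm before the vee, up to 10 degrees askew to it. Origin: middle of the pipe, on its axis, 54 mm above the bench; its y axis runs along the pipe (x and z turn as it rolls). It rolls easily along the plate and soon stops when no longer pushed.
- vblock: fixed: a flat dark steel plate 30 mm thick with a bright V-block along its far edge, tops level, both 160 mm long in y (-80 to +80 mm). Origin: on the bench, under the middle of the vee; y runs along the vee. The flat top, 30 mm above the bench, reaches from x = -220 mm (robot side) to the vee's lip at x = -20 mm; roll the stub to +x. Past x = +32 mm it drops to the bench.
- vee (a point): middle of the vee, on the line where the axis of the seated stub lies, 44 mm above the bench; axes as the V-block. The vee is a 90 degree groove, 40 mm wide at the top (x from -20 to +20 mm), its bottom 10 mm above the bench. Along it the stub slides under a push of about 3 to 8 N.
- box: the welded dark steel box, fixed by straps: 130 mm in x, 120 mm in y, 90 mm high, axes parallel to the V-block's, in line with the vee off one end of it (either end, it varies), its near wall 2 to 20 mm past the V-block. Origin: centre of its underside. Its walls at y = -60 and +60 mm are flat, with a 38 mm bore in line with the seated stub, too small for it to enter.
- flange: a flat square steel plate 110 x 110 x 10 mm with four bolt holes, lying flat at the V-block's other end, opposite the box; origin: centre of its underside. Leave it where it is
- offcut_tall: a short offcut of the same 48 mm pipe, 60 mm long, standing on end beyond the V-block; origin: centre of its underside. Leave it where it is
- offcut_short: an offcut of wider dark pipe, 61 mm in diameter, 40 mm long, standing on end beyond the V-block; origin: centre of its underside. Leave it where it is
- collar: a flat dark steel ring 76 mm across, 14 mm high, lying beside the plate; origin: centre of its underside. Leave it where it is
- magnet: a magnetic welding square, a triangle of about 110 mm with steel edges, 16 mm thick, lying flat beside the plate; origin: its middle, underside. Leave it where it is
- hammer: a chipping hammer 250 mm long with a sprung wire handle, lying at the right of the bench; origin: about its middle, underside. Leave it where it is
- brush: a wire brush 260 mm long with a wooden back, lying at the left of the bench; origin: its middle, underside. Leave it where it is
Mind the look-alikes: they are no part of the job. Leave any green or purple look-alike of the stub alone. Leave any red look-alike of the box alone.

How it is judged:
By the outcome, as a careful person would: the job done as asked, in the order asked, and still so for the second after the job is handed in, with the robot touching nothing.
It also fails if it takes over 51 s, if anything falls off the work surface, if the arm or the gripper's body presses on something with over 40 N, if the wrist force passes 120 N, or if a joint passes its speed limit or range.

ROBOT

A 6-joint arm with a two-finger parallel gripper is mounted at the origin on the work surface. World frame = base frame: x ahead of the robot, y to its left, z up, the work surface at z = 0. Lengths are in m, angles in degrees, forces in N, time in s.
With the tool pointing down it reaches from about 0.4 to 0.825 m from the base axis. Payload 7 kg.
Tool frame: the origin (TCP) lies at the very end of the fingers, on their centre line; the grasp point (between the pads) lies 19 mm behind it (ctrl.hold_point_z is the distance from the TCP to the grasp point, in m); z points along the fingers, y is the line along which they close (so a half turn about z gives the same grasp; the last joint's range is limited). The gripper opens to 88 mm and grips with 3 to 60 N. Pads are 19 mm wide; open, the fingers measure 130 mm over their backs; the gripper's body (78 mm by 193 mm) begins 47 mm behind the grasp point.
Start: joints at [-49.154, 20.546, 0.682, 0, -70.136, -16.507], TCP at [0.278, -0.615, 0.227] pointing down, gripper open.
Joint ranges: [-176.03, 176.03], [-82.01, 121.73], [-58.28, 71.71], [-173.87, 95.51], [-174.79, -0.11], [-173.66, 173.66]. Speed limits (degrees/s): [136.94, 136.94, 172.46, 180, 180, 180].

INTERFACE

Orientations are given as [roll, pitch, yaw] about the fixed x, y, z axes, in that order (R = Rz(yaw) Ry(pitch) Rx(roll)).
In Python, from plant import sensors, viewer, workorder, ctrl gives the robot as it stands.
- The arm moves only by the shell command python3 -m pendant 'ROWS'. ROWS is JSON, a list of rows, each a list of 3 entries, a list of its own where there are three numbers: the opening, from -1 (shut) to 1 (fully open), so that 0 is half open, then the shift along the tool's x, y, z in m, then the turn, a rotation vector about the tool's x, y, z in degrees. A call has 1 to 10 rows; each row is the pose to reach, as a shift and turn from the pose commanded when the call began, along the tool's axes at that moment; what a row does not reach only later rows make up. A row lasts 1/12 s, in which the tool goes at most 41.7 mm and 7.16 degrees, less where a joint would pass 70% of its speed; a pose out of reach is approached as far as the arm can. A call with a gripper value outside its range is refused whole. The fingers move at their own pace and stop on an object; the grip force is fixed at half the most. Time passes only in rows, so rows that repeat a pose let the fingers close. It gives the time, the measured TCP pose, the force, the opening and the grip force at its end, in the units of the state.
- sensors.get_obs(): the state, without advancing time (a new reading comes with each control period).
- viewer.snapshot(name): name is "scene" or "side" or "wrist"; returns the picture (384x512x3 uint8, red, green, blue); there is no depth.
- viewer.camera_params(name): a dict with "fx", "fy", "cx", "cy" (pixels), "extrinsics" (4x4, takes a point from world to camera coordinates). Camera axes: x right, y up, looking along -z (the intrinsics and any distortion apply to the point x, -y, -z); pixel columns grow to the right and rows downward; lengths in m; the calibration is good to about 2 mm. A picture is of the moment at which its call begins: read the wrist's pose just before it. camera_params takes no time and is no camera call; for the wrist camera it gives the pose at the moment of the call.
- workorder.close_job(): hands the job in; it is judged then, once.
The state is a dict: "clock": time; "joint_pos": joint angles; "qvel": joint speeds; "tau": joint torques, N m; "tool_pos": TCP position; "orientation": TCP orientation; "force": force on the tool from outside, world axes, zero at the start; "moment": the same for the moment, N m; "opening": finger opening in m; "gripper_force": force on a finger pad.
Only numpy, scipy, OpenCV 4.12 (cv2) and the standard library are available. Lean on these libraries where they do the work, as an engineer would, in place of code of your own. Each camera call takes 0.05 s, during which the arm holds its last target. There are 200 camera calls.

## Working session

There is one attempt and no reset: what is moved stays moved. The work goes in short steps, Python scripts to look and compute and a shell command to move; the robot and the scene stay as the last step left them, time stands still between calls to the robot, and variables do not carry over. Pictures are saved under pics/ and viewed, at most 10 in all, crops included, and the job is handed in when it is done.

```bash
mkdir -p pics; ls; python3 - <<'E'
from plant import sensors, viewer
import cv2,numpy as np
for n in ["scene","side"]:
    im=viewer.snapshot(n); cv2.imwrite(f"pics/{n}0.png",cv2.resize(im[:,:,::-1],(800,600),interpolation=cv2.INTER_CUBIC))
    np.save(f"{n}.npy",im)
    p=viewer.camera_params(n); print(n,{k:(np.round(v,3).tolist() if hasattr(v,'tolist') or isinstance(v,list) else v) for k,v in p.items()})
print(sensors.get_obs())
E
```

```text
pics
scene {'fx': 369.65089706785454, 'fy': 369.65089706785454, 'cx': 257.333443682274, 'cy': 187.6452961354815, 'extrinsics': [[0.175, 0.985, 0.006, -0.11], [-0.819, 0.142, 0.556, 0.356], [0.547, -0.102, 0.831, -1.447], [0.0, 0.0, 0.0, 1.0]]}
side {'fx': 413.9040403574749, 'fy': 413.9040403574749, 'cx': 259.3063512161399, 'cy': 197.13822956455317, 'extrinsics': [[-0.845, -0.534, -0.018, 0.4], [0.392, -0.641, 0.66, -0.224], [-0.364, 0.55, 0.751, -1.024], [0.0, 0.0, 0.0, 1.0]]}
{'clock': 0.1, 'joint_pos': array([-4.91553856e+01,  2.05888727e+01,  6.39643036e-01, -1.66381700e-02,
       -7.01353638e+01, -1.65066456e+01]), 'qvel': array([-0.0118788 , -0.08274889,  0.12830618,  0.06530771, -0.02915035,
        0.04264789]), 'tau': array([-3.07505288e-03, -5.84162629e+01,  2.93753797e+01,  7.01547593e+00,
        1.02200807e-02, -3.02482033e-05]), 'tool_pos': array([ 0.27797363, -0.61463892,  0.22570713]), 'orientation': array([ 1.79914448e+02, -9.04023085e-03, -1.55667690e+02]), 'force': array([ 0.0612153 , -0.1418271 , -0.10546747]), 'moment': array([-0.00037508, -0.00678975,  0.03034902]), 'gripper_force': 0.0, 'opening': 0.08740560380251773}
```

View pics/scene0.png

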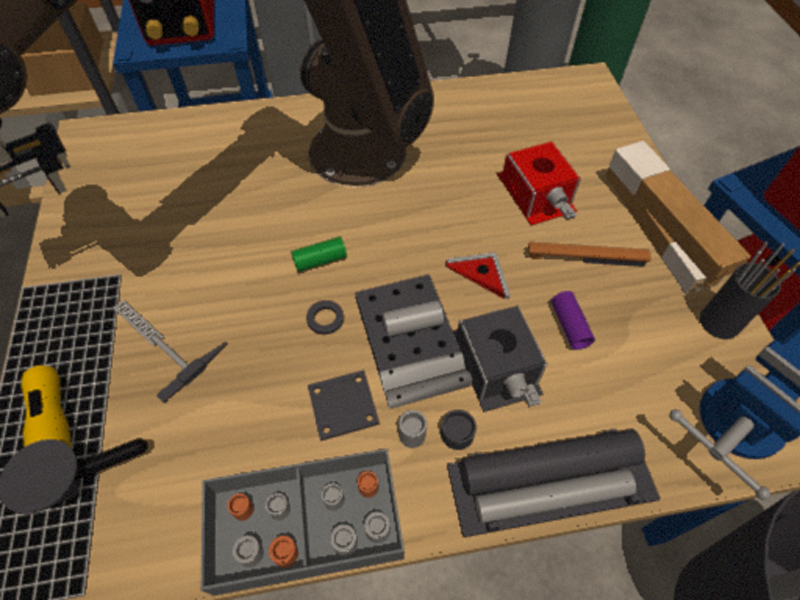

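View pics/side0.png

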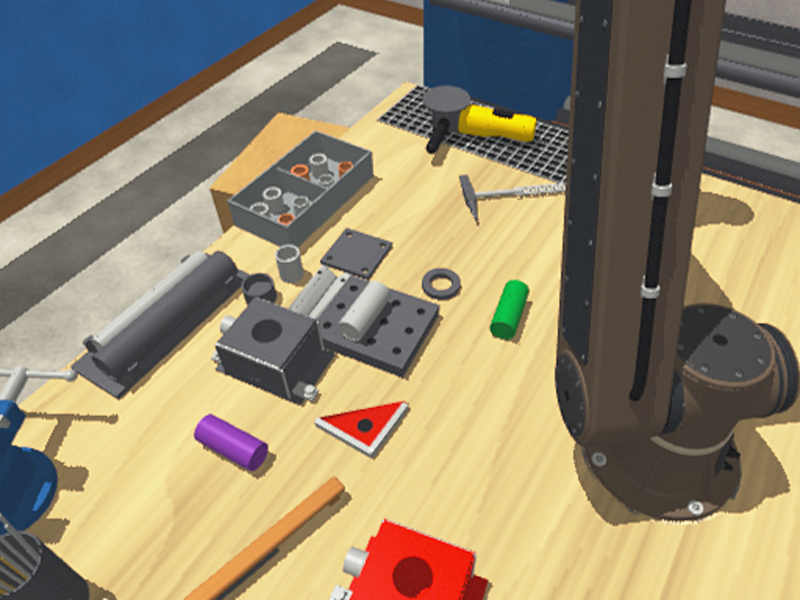

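Candidates for the stub: bare steel pipe on the plate (scene 413,318), green (319,254), purple (572,320), upright offcut (411,428), bar in the rack (555,495). I take the bare one on the plate. The box is the dark one (502,357), not the red one (540,180). A close crop will check this.

```bash
python3 - <<'E'
import cv2,numpy as np
for n,(x,y,w,h) in {"scene":(215,165,140,105),"side":(130,150,160,120)}.items():
    im=np.load(n+".npy")[y:y+h,x:x+w,::-1]
    cv2.imwrite(f"pics/{n}_crop.png",cv2.resize(im,(800,600),interpolation=cv2.INTER_CUBIC))
E
```

```text
(no output)
```

View pics/scene_crop.png

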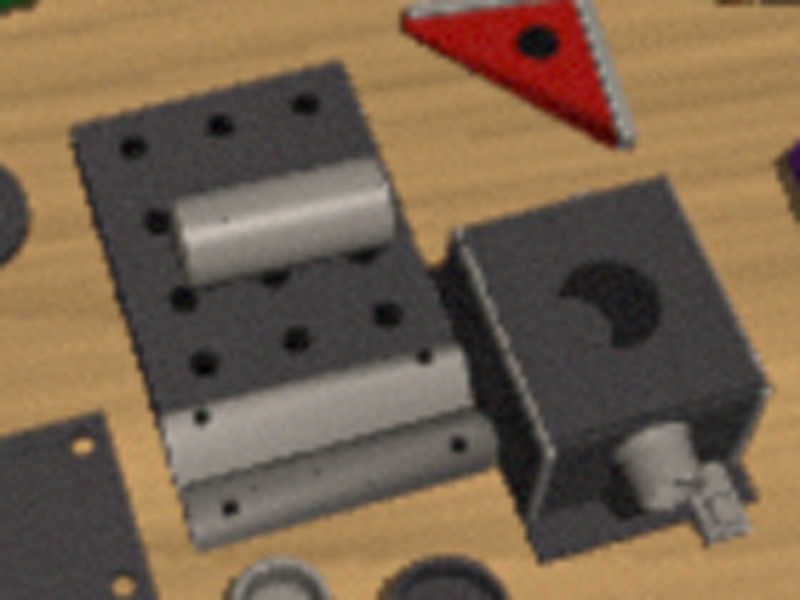

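View pics/side_crop.png

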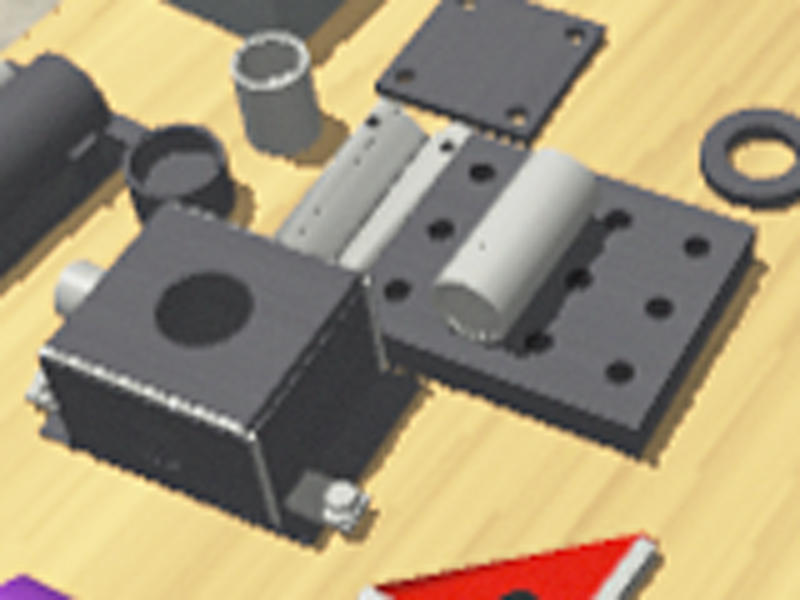

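The crop confirms it: bare steel stub on the plate (scene crop axis ends about (183,244) and (389,200)). The box wall is at the +y (image right) end of the vee, the flange at the other end. Now fit the poses.

```bash
cat > h.py <<'E'
import numpy as np
from plant import viewer
from scipy.optimize import least_squares
CR={"scene":(215,165,.175),"side":(130,150,.2)}
P={n:viewer.camera_params(n) for n in CR}
def proj(p,X):
    E=np.array(p["extrinsics"]);c=np.atleast_2d(X)@E[:3,:3].T+E[:3,3]
    return np.c_[p["cx"]+p["fx"]*c[:,0]/-c[:,2],p["cy"]-p["fy"]*c[:,1]/-c[:,2]]
def px(n,q): a,b,s=CR[n]; return np.array(q)*s+[a,b]+s/2-.5
def loc(x,y,yaw,L): c,s=np.cos(yaw),np.sin(yaw); L=np.atleast_2d(L); return np.c_[x+c*L[:,0]-s*L[:,1],y+s*L[:,0]+c*L[:,1],L[:,2]]
def unproj(p,uv,z):
    return least_squares(lambda v:(proj(p,[v[0],v[1],z])-uv).ravel(),[.55,0]).x
E
python3 - <<'E'
from h import *
V=[("scene",(75,130),(-.22,-.08,.03)),("scene",(342,65),(-.22,.08,.03)),("side",(755,230),(-.22,-.08,.03)),("side",(640,430),(-.22,.08,.03)),
("scene",(165,412),(-.032,-.08,.03)),("scene",(460,348),(-.032,.08,.03))]
def f(v): return np.concatenate([(proj(P[n],loc(*v,L))-px(n,q)).ravel() for n,q,L in V])
r=least_squares(f,[.6,0,0]); v=r.x; print("vblock",v[:2],np.degrees(v[2])); print(r.fun.round(2))
B=[("scene",(455,232),(-.065,-.06,.09)),("scene",(665,178),(-.065,.06,.09)),("scene",(548,455),(.065,-.06,.09)),("scene",(768,388),(.065,.06,.09)),
("side",(165,203),(.065,-.06,.09)),("side",(368,278),(-.065,-.06,.09)),("side",(40,352),(.065,.06,.09)),("side",(250,435),(-.065,.06,.09))]
def g(b): return np.concatenate([(proj(P[n],loc(*b,L))-px(n,q)).ravel() for n,q,L in B])
r=least_squares(g,[.6,.15,0]); b=r.x; print("box",b[:2],np.degrees(b[2])); print(r.fun.round(2))
S=[("scene",(183,244),(0,-.055,.054)),("scene",(389,200),(0,.055,.054)),("side",(469,311),(0,.055,.054)),("side",(569,170),(0,-.055,.054))]
def k(s): return np.concatenate([(proj(P[n],loc(*s,L))-px(n,q)).ravel() for n,q,L in S])
r=least_squares(k,[.5,0,0]); s=r.x; print("stub",s[:2],np.degrees(s[2])); print(r.fun.round(2))
inv=lambda w:(np.array([[np.cos(v[2]),np.sin(v[2])],[-np.sin(v[2]),np.cos(v[2])]])@(w[:2]-v[:2]))
print("in vblock frame: stub",inv(s),np.degrees(s[2]-v[2]),"box",inv(b),"wall y",inv(b)[1]-.06)
for nm,n,q,z in [("offtall top","side",(272,60),.06),("offshort","side",(180,160),.04),("collar","scene",(-10,212),.014),("magnet","scene",(530,60),.016)]:
    print(nm,inv(unproj(P[n],px(n,q),z)))
E
```

```text
vblock [0.64836671 0.04229554] 6.54296350241726
[-0.24 -0.94  0.85 -1.07  0.09 -1.16 -1.21 -0.41 -0.31  1.11 -0.15 -1.46]
box [0.63026773 0.18461935] 7.116853078519054
[-0.5  -1.25  0.93 -1.96 -0.11 -1.01  1.81 -0.91 -0.01 -2.2   0.25 -2.41
 -1.22 -0.76 -0.52 -0.4 ]
stub [0.53517654 0.03728368] 4.651093223475079
[-0.39  0.03 -1.2  -0.09 -0.37 -0.17 -0.67  1.58]
in vblock frame: stub [-0.11302402  0.0079186 ] -1.8918702789421813 box [-0.00176356  0.14345916] wall y 0.0834591573165464
offtall top [ 0.08824681 -0.05420303]
offshort [0.10576408 0.02462395]
collar [-0.18740415 -0.13652794]
magnet [-0.19885283  0.18497171]
```

```bash
cat >> h.py <<'E'
from plant import sensors
from scipy.spatial.transform import Rotation as R
VB=np.array([.6484,.0423,np.radians(6.7)])
def go(lx,ly,z,yawoff=0):   # target in V-block frame; yawoff 0: tool x = -local x
    o=sensors.get_obs(); R0=R.from_euler('xyz',o["orientation"],degrees=True)
    t=loc(*VB,(lx,ly,z))[0]; Rt=R.from_euler('xyz',[180,0,180+6.7+yawoff],degrees=True)
    print("t",round(o["clock"],2),"shift",R0.inv().apply(t-o["tool_pos"]).round(4),"turn",(R0.inv()*Rt).as_rotvec(degrees=True).round(2))
def where():
    o=sensors.get_obs(); d=o["tool_pos"]-[VB[0],VB[1],0]; c,s=np.cos(VB[2]),np.sin(VB[2])
    print("local",np.round([c*d[0]+s*d[1],-s*d[0]+c*d[1],d[2]],4),"F",o["force"].round(1),"j",o["joint_pos"].round(0),"open",o["opening"].round(3))
E
python3 -c "
from h import *
go(-.17,.006,.16);where()"
```

```text
t 0.1 shift [-0.448   0.5031  0.0664] turn [ 0.08 -0.02 17.63]Traceback (most recent call last):
  File "<string>", line 3, in <module>
    go(-.17,.006,.16);where()
                      ~~~~~^^
  File "h.py", line 22, in where
    print("local",np.round([c*d[0]+s*d[1],-s*d[0]+c*d[1],d[2]],4),"F",o["force"].round(1),"j",o["joint_pos"].round(0),"open",o["opening"].round(3))
                                                                                                                             ^^^^^^^^^^^^^^^^^^
AttributeError: 'float' object has no attribute 'round'
```

```bash
sed -i 's/o\["opening"\].round(3)/round(o["opening"],3)/' h.py
python3 -m pendant '[[0.1,[-0.224,0.25,0],[0,0,9]],[0.1,[-0.224,0.25,0],[0,0,9]],[0.1,[-0.224,0.25,0],[0,0,9]],[0.1,[-0.224,0.25,0],[0,0,9]],[0.1,[-0.224,0.25,0],[0,0,9]],[0.1,[-0.224,0.25,0],[0,0,9]],[0.1,[-0.224,0.25,0],[0,0,9]],[0.1,[-0.224,0.25,0],[0,0,9]],[0.1,[-0.224,0.25,0],[0,0,9]],[0.1,[-0.224,0.25,0],[0,0,9]]]'
python3 -c "
from h import *
go(-.17,.006,.16);where()"
```

```text
clock: 0.93
tool_pos: [0.38, -0.2928, 0.2269]
orientation: [-180.0, 0.0, -164.4]
force: [0.3, -0.0, 0.6]
opening: 0.0482
gripper_force: 0.0
t 0.93 shift [-0.1815  0.2828  0.067 ] turn [-0.01  0.05  8.9 ]
local [-0.3056 -0.3015  0.2269] F [ 0.3 -0.   0.6] j [-14.   2. -23.  -0. -65. -60.] open 0.048
```

```bash

python3 -m pendant '[[0.1,[-0.1815,0.283,0.067],[0,0,8.9]],[0.1,[-0.1815,0.283,0.067],[0,0,8.9]],[0.1,[-0.1815,0.283,0.067],[0,0,8.9]],[0.1,[-0.1815,0.283,0.067],[0,0,8.9]],[0.1,[-0.1815,0.283,0.067],[0,0,8.9]],[0.1,[-0.1815,0.283,0.067],[0,0,8.9]],[0.1,[-0.1815,0.283,0.067],[0,0,8.9]],[0.1,[-0.1815,0.283,0.067],[0,0,8.9]],[0.1,[-0.1815,0.283,0.067],[0,0,8.9]],[0.1,[-0.1815,0.283,0.067],[0,0,8.9]]]'
python3 - <<'E'
from h import *
import cv2
go(-.17,.006,.042);where()
p=viewer.camera_params("wrist"); im=viewer.snapshot("wrist"); cv2.imwrite("pics/w1.png",cv2.resize(im[:,:,::-1],(800,600)))
for L in [(-.22,-.08,.03),(-.22,.08,.03),(-.02,-.08,.03),(-.02,.08,.03),(-.113,-.047,.078),(-.113,.063,.078)]: print(L,proj(p,loc(*VB,L))[0]*800/512)
E
```

```text
clock: 1.77
tool_pos: [0.4805, 0.0279, 0.1583]
orientation: [-180.0, -0.1, -173.5]
force: [0.7, 0.6, 0.5]
opening: 0.0481
gripper_force: 0.0
t 1.77 shift [0.0013 0.0008 0.1163] turn [-0.04 -0.09 -0.15]
local [-0.1685  0.0053  0.1583] F [0.7 0.6 0.5] j [  27.    6.  -29.    0.  -56. -110.] open 0.048
(-0.22, -0.08, 0.03) [255.57437617 213.75237592]
(-0.22, 0.08, 0.03) [523.9853085  212.89163452]
(-0.02, -0.08, 0.03) [278.23585663 504.53389474]
(-0.02, 0.08, 0.03) [506.59410401 503.83928122]
(-0.113, -0.047, 0.078) [304.63586795 414.94479722]
(-0.113, 0.063, 0.078) [503.3148034  414.33037099]
```

View pics/w1.png

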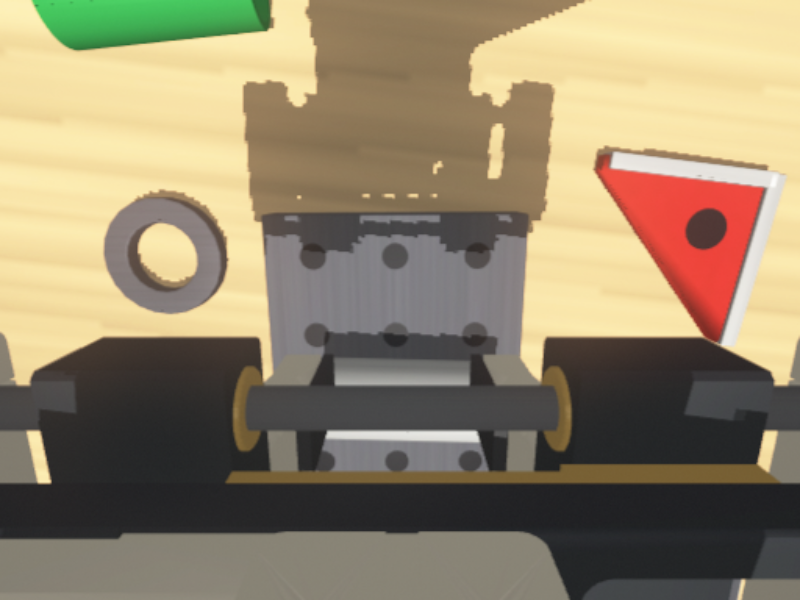

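```bash

python3 -m pendant '[[0.1,[0.001,0.001,0.03],[0,0,0]],[0.1,[0.001,0.001,0.06],[0,0,0]],[0.1,[0.001,0.001,0.09],[0,0,0]],[0.1,[0.001,0.001,0.105],[0,0,0]],[0.1,[0.001,0.001,0.115],[0,0,0]],[0.1,[0.001,0.001,0.115],[0,0,0]],[0.1,[-0.005,0.001,0.115],[0,0,0]],[0.1,[-0.011,0.001,0.115],[0,0,0]],[0.1,[-0.016,0.001,0.115],[0,0,0]]]'
python3 -m pendant '[[0.1,[-0.004,0,0],[0,0,0]],[0.1,[-0.008,0,0],[0,0,0]],[0.1,[-0.012,0,0],[0,0,0]],[0.1,[-0.016,0,0],[0,0,0]],[0.1,[-0.020,0,0],[0,0,0]],[0.1,[-0.024,0,0],[0,0,0]],[0.1,[-0.028,0,0],[0,0,0]],[0.1,[-0.032,0,0],[0,0,0]],[0.1,[-0.036,0,0],[0,0,0]],[0.1,[-0.040,0,0],[0,0,0]]]'
python3 -c "
from h import *
go(-.036,.006,.042);where()"
```

```text
clock: 2.57
tool_pos: [0.497, 0.0288, 0.0457]
orientation: [180.0, 0.1, -173.6]
force: [0.5, -0.3, 0.9]
opening: 0.0483
gripper_force: 0.0
clock: 3.4
tool_pos: [0.5353, 0.0334, 0.0445]
orientation: [-180.0, -0.0, -173.6]
force: [-0.3, 0.2, -0.5]
opening: 0.0482
gripper_force: 0.2
t 3.4 shift [-0.0774  0.002   0.0025] turn [-0.   -0.   -0.26]
local [-0.1134  0.0043  0.0445] F [-0.3  0.2 -0.5] j [  25.   19.  -30.   -0.  -42. -108.] open 0.048
```

```bash

python3 -m pendant '[[0.1,[-0.004,0,0],[0,0,-0.2]],[0.1,[-0.008,0,0],[0,0,-0.2]],[0.1,[-0.012,0,0],[0,0,-0.2]],[0.1,[-0.016,0,0],[0,0,-0.2]],[0.1,[-0.020,0,0],[0,0,-0.2]],[0.1,[-0.024,0,0],[0,0,-0.2]],[0.1,[-0.028,0,0],[0,0,-0.2]],[0.1,[-0.032,0,0],[0,0,-0.2]],[0.1,[-0.036,0,0],[0,0,-0.2]],[0.1,[-0.036,0,0],[0,0,-0.2]]]'
python3 - <<'E'
from h import *
import cv2
go(-.036,.006,.044);where()
out=[]
for n,(x,y,w,h) in {"scene":(215,165,140,105),"side":(130,150,160,120)}.items():
    im=viewer.snapshot(n)[y:y+h,x:x+w,::-1]; out.append(cv2.resize(im,(400,300),interpolation=cv2.INTER_CUBIC))
cv2.imwrite("pics/m1.png",np.hstack(out))
E
```

```text
clock: 4.23
tool_pos: [0.5717, 0.0375, 0.0446]
orientation: [180.0, 0.0, -173.4]
force: [0.2, -0.2, 0.8]
opening: 0.0482
gripper_force: 0.0
t 4.23 shift [-0.0407  0.0018  0.0006] turn [ 0.    0.04 -0.06]
local [-0.0768  0.0042  0.0446] F [ 0.2 -0.2  0.8] j [  23.   21.  -25.    0.  -44. -107.] open 0.048
```

View pics/m1.png

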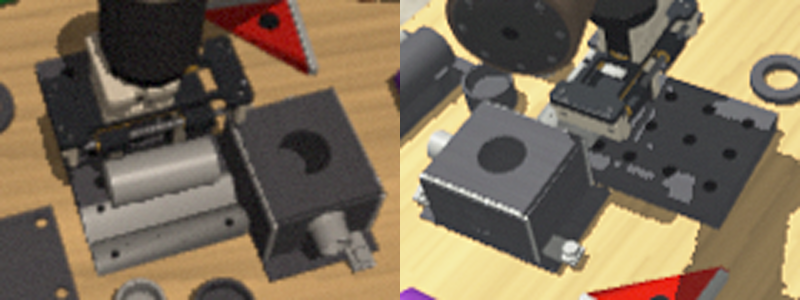

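The stub (scene half, (107,178) to (220,155)) has rolled ahead of the fingers, parallel to the vee. I keep pushing, slower near the lip.

```bash

python3 -m pendant '[[0.1,[-0.004,0,0],[0,0,0]],[0.1,[-0.008,0,0],[0,0,0]],[0.1,[-0.011,0,0],[0,0,0]],[0.1,[-0.014,0,0],[0,0,0]],[0.1,[-0.017,0,0],[0,0,0]],[0.1,[-0.020,0,0],[0,0,0]],[0.1,[-0.023,0,0],[0,0,0]],[0.1,[-0.026,0,0],[0,0,0]],[0.1,[-0.029,0,0],[0,0,0]],[0.1,[-0.032,0,0],[0,0,0]]]'
python3 -m pendant '[[0.1,[-0.003,0,0],[0,0,0]],[0.1,[-0.006,0,0],[0,0,0]],[0.1,[-0.008,0,0],[0,0,0]],[0.1,[-0.008,0,0],[0,0,0]],[0.1,[0,0,0],[0,0,0]],[0.1,[0.02,0,0],[0,0,0]],[0.1,[0.02,0,-0.04],[0,0,0]],[0.1,[0.02,0,-0.08],[0,0,0]],[0.1,[0.02,0,-0.08],[0,0,0]]]'
python3 - <<'E'
from h import *
import cv2
go(0,-.125,.12,90);go(0,-.125,.12,-90);where()
x,y,w,h=215,165,140,105
im=viewer.snapshot("scene")[y:y+h,x:x+w,::-1]; cv2.imwrite("pics/m2.png",cv2.resize(im,(800,600),interpolation=cv2.INTER_CUBIC))
E
```

```text
clock: 5.17
tool_pos: [0.6028, 0.0411, 0.0445]
orientation: [-180.0, -0.0, -173.4]
force: [0.5, -0.8, 0.1]
opening: 0.0477
gripper_force: 0.0
clock: 5.92
tool_pos: [0.5859, 0.0394, 0.1323]
orientation: [180.0, 0.6, -173.3]
force: [2.7, 0.1, 1.4]
opening: 0.0484
gripper_force: 0.0
t 5.92 shift [-0.0622 -0.1295  0.0129] turn [ -0.45   0.51 -89.95]
t 5.92 shift [-0.0622 -0.1295  0.0129] turn [ 0.51  0.45 90.04]
local [-0.0624  0.0044  0.1323] F [2.7 0.1 1.4] j [  23.   16.  -19.    0.  -54. -106.] open 0.048
```

View pics/m2.png

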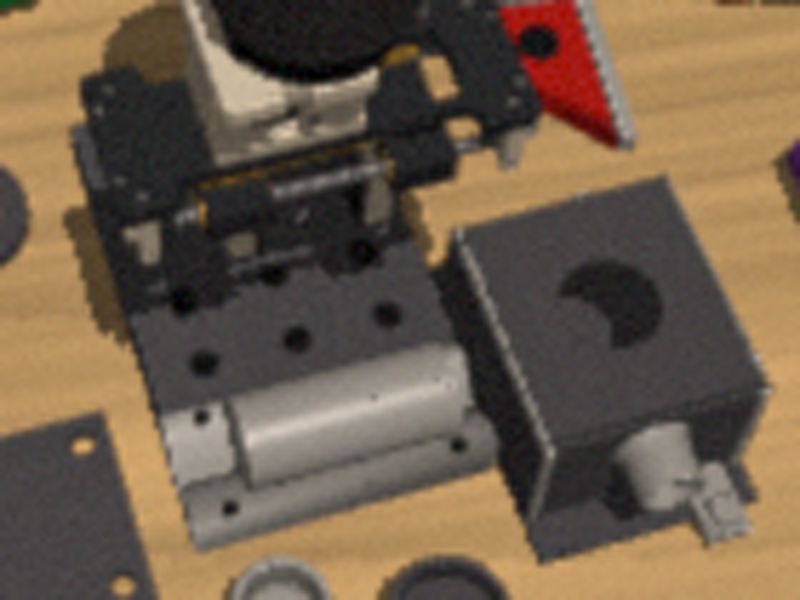

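The stub is seated in the vee (axis ends about (241,437) and (466,385)), still short of the box wall at right. Next I turn 90°, close the fingers, and go to its −y end.

```bash

python3 -m pendant '[[-1,[-0.005,-0.020,0],[0,0,-7]],[-1,[-0.01,-0.04,0],[0,0,-14]],[-1,[-0.02,-0.06,0],[0,0,-21]],[-1,[-0.03,-0.08,0],[0,0,-28]],[-1,[-0.04,-0.09,0],[0,0,-35]],[-1,[-0.05,-0.09,0],[0,0,-42]],[-1,[-0.06,-0.09,0],[0,0,-49]],[-1,[-0.062,-0.09,0],[0,0,-56]],[-1,[-0.062,-0.09,0],[0,0,-63]],[-1,[-0.062,-0.09,0],[0,0,-70]]]'
python3 - <<'E'
from h import *
go(0,-.085,.10,90);where()
c,s=np.cos(VB[2]),np.sin(VB[2])
for q in [(241,437),(466,385)]:
    d=unproj(P["scene"],px("scene",q),.044)-VB[:2]; print("stub end",c*d[0]+s*d[1],-s*d[0]+c*d[1])
E
```

```text
clock: 6.8
tool_pos: [0.6537, -0.0436, 0.1236]
orientation: [179.9, -0.0, -103.0]
force: [0.3, -0.6, -0.4]
opening: 0.0009
gripper_force: 0.0
t 6.8 shift [-0.0024 -0.0042  0.0236] turn [  0.09  -0.   -19.74]
local [-0.0047 -0.0859  0.1236] F [ 0.3 -0.6 -0.4] j [ 13.  23.  -9.  -0. -57. -26.] open 0.001
stub end -0.004560091589820682 -0.04694916949878512
stub end 0.0003201847909352958 0.07075548326088901
```

```bash

python3 -m pendant '[[-1,[-0.002,-0.004,0],[0,0,-7]],[-1,[-0.002,-0.004,0],[0,0,-14]],[-1,[-0.002,-0.004,0],[0,0,-19.7]],[-1,[-0.002,-0.004,0.025],[0,0,-19.7]],[-1,[-0.002,-0.004,0.05],[0,0,-19.7]],[-1,[-0.002,-0.004,0.065],[0,0,-19.7]],[-1,[-0.002,-0.004,0.075],[0,0,-19.7]],[-1,[-0.002,-0.004,0.082],[0,0,-19.7]],[-1,[-0.002,-0.004,0.084],[0,0,-19.7]],[-1,[-0.002,-0.004,0.084],[0,0,-19.7]]]'
python3 -c "
from h import *
go(0,-.05,.039,90);where()"
```

```text
clock: 7.63
tool_pos: [0.6589, -0.0425, 0.0405]
orientation: [180.0, -0.0, -83.7]
force: [-0.1, 0.5, -0.1]
opening: -0.0001
gripper_force: 0.0
t 7.63 shift [-0.0354  0.0008  0.0015] turn [ 0.02 -0.01 -0.36]
local [ 0.0005 -0.0854  0.0405] F [-0.1  0.5 -0.1] j [ 13.  28. -13.   0. -48.  -7.] open -0.0
```

```bash

python3 -m pendant '[[-1,[-0.008,0.001,0],[0,0,-0.3]],[-1,[-0.016,0.001,0],[0,0,-0.3]],[-1,[-0.024,0.001,0],[0,0,-0.3]],[-1,[-0.028,0.001,0],[0,0,-0.3]],[-1,[-0.031,0.001,0],[0,0,-0.3]],[-1,[-0.034,0.001,0],[0,0,-0.3]],[-1,[-0.037,0.001,0],[0,0,-0.3]],[-1,[-0.040,0.001,0],[0,0,-0.3]]]'
python3 -c "
from h import *
where()"
python3 -m pendant '[[-1,[-0.002,0,0],[0,0,0]],[-1,[-0.004,0,0],[0,0,0]]]'
python3 -m pendant '[[-1,[-0.001,0,0],[0,0,0]],[-1,[-0.002,0,0],[0,0,0]]]'
python3 -c "
from h import *
where()"
```

```text
clock: 8.3
tool_pos: [0.654, -0.0035, 0.0415]
orientation: [-180.0, -0.1, -83.3]
force: [1.0, -7.1, 3.3]
opening: 0.0001
gripper_force: 3.6
local [ 0.0002 -0.0461  0.0415] F [ 1.  -7.1  3.3] j [ 17.  28. -14.   0. -48. -10.] open 0.0
clock: 8.47
tool_pos: [0.6535, 0.0004, 0.0415]
orientation: [-180.0, -0.1, -83.3]
force: [1.1, -7.8, 2.3]
opening: 0.0004
gripper_force: 3.7
clock: 8.63
tool_pos: [0.6533, 0.0023, 0.0415]
orientation: [-180.0, -0.1, -83.3]
force: [1.1, -8.1, 2.2]
opening: 0.0004
gripper_force: 3.7
local [ 0.0002 -0.0403  0.0415] F [ 1.1 -8.1  2.2] j [ 17.  28. -14.   0. -48. -11.] open 0.0
```

Sliding steadily at about 8 N. I continue in small steps until the force rises.

```bash

python3 -m pendant '[[-1,[-0.001,0,0],[0,0,0]],[-1,[-0.002,0,0],[0,0,0]]]' | grep -E 'pos|force:'
python3 -m pendant '[[-1,[-0.001,0,0],[0,0,0]],[-1,[-0.0015,0,0],[0,0,0]]]'| grep -E 'pos|force:'

```

```text
tool_pos: [0.6531, 0.0042, 0.0415]
force: [0.3, -8.1, 3.5]
gripper_force: 3.7
tool_pos: [0.6529, 0.0058, 0.0415]
force: [0.3, -7.2, 3.3]
gripper_force: 3.7
```

```bash

python3 -m pendant '[[-1,[-0.001,0,0],[0,0,0]],[-1,[-0.0015,0,0],[0,0,0]]]' | grep -E 'pos|force:'
python3 -m pendant '[[-1,[-0.001,0,0],[0,0,0]],[-1,[-0.0015,0,0],[0,0,0]]]'| grep -E 'pos|force:'

```

```text
tool_pos: [0.6528, 0.0066, 0.0415]
force: [3.0, -13.4, 1.7]
gripper_force: 6.5
tool_pos: [0.6528, 0.0067, 0.0415]
force: [5.0, -20.0, 1.8]
gripper_force: 10.0
```

The force jumped at local y ≈ −36 mm, where I expected the wall. Backing off, lifting and checking.

```bash

python3 -m pendant '[[-1,[0.002,0,0],[0,0,0]],[-1,[0.01,0,0],[0,0,0]],[-1,[0.03,0,0],[0,0,0]],[-1,[0.045,0,0],[0,0,0]],[-1,[0.045,0,-0.035],[0,0,0]],[-1,[0.045,0,-0.075],[0,0,0]],[-1,[0.08,0,-0.1],[0,0,0]],[-1,[0.12,0,-0.12],[0,0,0]],[-1,[0.16,0,-0.14],[0,0,0]],[-1,[0.2,0,-0.15],[0,0,0]]]'
python3 -m pendant '[[-1,[0.04,0,0],[0,0,0]],[-1,[0.05,0,0],[0,0,0]],[-1,[0.05,0,0],[0,0,0]]]' | head -1
python3 - <<'E'
from h import *
import cv2
out=[]
for n,(x,y,w,h) in {"scene":(265,215,80,60),"side":(170,150,80,60)}.items():
    im=viewer.snapshot(n)[y:y+h,x:x+w,::-1]; out.append(cv2.resize(im,(400,300),interpolation=cv2.INTER_CUBIC))
im=[cv2.resize(viewer.snapshot(n)[:,:,::-1],(400,300),interpolation=cv2.INTER_AREA) for n in("scene","side")]
cv2.imwrite("pics/f.png",np.vstack([np.hstack(out),np.hstack(im)]))
E
```

```text
clock: 10.13
tool_pos: [0.6753, -0.1839, 0.1918]
orientation: [-179.8, -0.0, -83.3]
force: [1.6, 0.0, -0.3]
opening: 0.0004
gripper_force: 0.0
clock: 10.38
```

View pics/f.png

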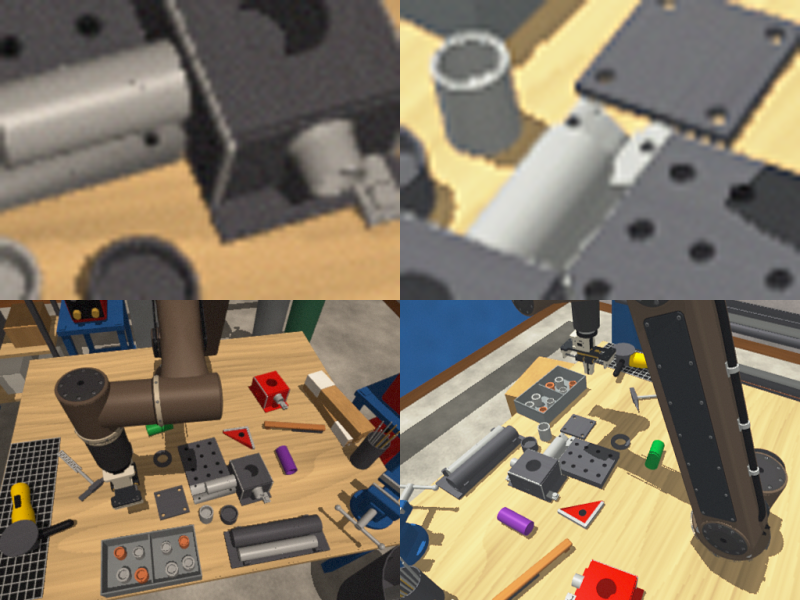

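```bash
python3 - <<'E'
from h import *
b=(.63027,.18462,np.radians(6.9))
for z in (.068,.044,.027): print(z,(proj(P["scene"],loc(*VB,[(0,.0835,z)]))[0]-[265,215])*5,(proj(P["scene"],loc(*VB,[(-.0,.0735,z)]))[0]-[265,215])*5)
print("wall top edge",(proj(P["scene"],loc(*b,[(-.065,-.06,.09),(.065,-.06,.09),(.065,-.06,0)]))-[265,215])*5)
E
```

```text
0.068 [180.4250082   59.38899617] [163.94828263  63.85062664]
0.044 [176.12281064  78.71677149] [159.9460021   83.12512365]
0.027 [173.170868    91.97847862] [157.19998162  96.34962486]
wall top edge [[143.83476512 -55.74529849]
 [226.31901403 140.74698674]
 [207.03756986 207.3906374 ]]
```

The stub's end sits at about (187,85) in the scene crop. The wall is predicted there to within about 2 mm, allowing for the calibration bias seen on the box corner. The stub is seated and nothing else has moved.

```bash
python3 -c "
from plant import workorder
print(workorder.close_job())"
```

```text
the job is handed in; nothing more can be done
None
```

The pipe stub was rolled into the V-block and pushed along it until the force jumped from 8 to 20 N, where the box wall was expected; the arm is clear and the job was handed in at about 10.6 s, with no verdict returned.

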